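Push the filled carton home into the packing corner

ROBOT

A 6-joint arm with a two-finger parallel gripper is mounted at the origin on the work surface. World frame = base frame: x ahead of the robot, y to its left, z up, the work surface at z = 0. Lengths are in mm, angles in degrees, forces in N, time in s.
With the tool pointing down it reaches from about 350 to 850 mm from the base axis. Payload 8.1 kg.
Tool frame: the origin (TCP) lies on the mounting face of the last link; the fingertips stand 173 mm ahead of it and the grasp point (between the pads) lies 155 mm ahead of it; z points along the fingers, y is the direction in which the jaws open and shut (so a half turn about z gives the same grasp; the last joint's range is limited). The gripper opens to 85 mm and grips with 20 to 120 N. Pads are 22 mm wide; open, the fingers measure 114 mm over their backs; the gripper's body (76 mm by 85 mm) begins 54 mm behind the grasp point. The pads swing forward as they close: fully open they stand 13 mm farther back than shut.
Start: joints at [-77.2, 7.471, 85.268, -0, 87.261, -4.893], TCP at [182.37, -571.619, 404.692] pointing down, gripper open.
Joint ranges: [-169.43, 169.43], [-51.17, 129.36], [1.28, 143.12], [-76.62, 256.62], [0, 156.53], [-152.29, 152.29]. Speed limits (degrees/s): [136.94, 136.94, 159.86, 180, 180, 180].

INTERFACE

Orientations are given as [roll, pitch, yaw] about the fixed x, y, z axes, in that order (R = Rz(yaw) Ry(pitch) Rx(roll)).
In Python, from bench import * gives the robot as it stands.
- The arm moves only by the tool arm_command, never from a script. Its argument "plan" is a list of rows, each an object of numbers: "jaw": the closure, from 0 (fully open) to 1 (shut); "dx", "dy", "dz": the shift along the tool's x, y, z in mm; "wx", "wy", "wz": the turn, a rotation vector about the tool's x, y, z in rad. A call has 1 to 12 rows; each row is the pose to reach, as a shift and turn from the pose commanded when the call began, along the tool's axes at that moment; what a row does not reach only later rows make up. A row lasts 1/10 s, in which the tool goes at most 50 mm and 8.59 degrees, less where a joint would pass 70% of its speed; a pose out of reach is approached as far as the arm can. A call with a gripper value outside its range is refused whole. The fingers move at their own pace and stop on an object; "squeeze" is the grip in N (left out, the last holds). Time passes only in rows, so rows that repeat a pose let the fingers close. It gives the time, the measured TCP pose, the force and the opening at its end, in the units of the state.
- sense(): the state, without advancing time (a new reading comes with each control period).
- snapshot(name): name is "scene" or "top" or "wrist"; returns a dict with "pixels" (420x560x3 uint8, red, green, blue), "fx", "fy", "cx", "cy" (pixels), "extrinsics" (4x4, takes a point from camera to world coordinates). Camera axes: x right, y up, looking along -z (the intrinsics and any distortion apply to the point x, -y, -z); pixel columns grow to the right and rows downward; lengths in mm; the calibration is good to about 2 mm. A picture is of the moment at which its call begins. There is no depth.
- hand_in(): hands the job in, once; it reports no verdict.
Trained networks look in the newest picture that a camera, given by its name, has taken for a name from the list of things; names that differ only in an ending like _2 or _b are one class to them, and where a whole thing is asked for, a point or a joint stands for the part that bears it (a point fixed in the world has none). Each returns a list of dicts, best first, with "score" (0 to 1); they miss things now and then, are a little off and sometimes report something else, mostly with a low value. They report only what shows in the picture. A call takes as long as a camera call. They do not tell look-alikes from the thing itself.
- recognise(camera, target): "box" ([left, top, width, height] in pixels, round what is visible of it).
- pinpoint(camera, target): "pixel" ([column, row] in pixels: a listed point, or the origin of a listed thing).
The state is a dict: "time": time; "joint_pos": joint angles; "qd": joint speeds; "joint_efforts": joint torques, N m; "tool_pos": TCP position; "tcp_rot": TCP orientation; "ft_force": force on the tool from outside, world axes, zero at the start; "wrist_torque": the same for the moment, N m; "finger_gap": finger opening in mm.
Only numpy, scipy, OpenCV 4.12 (cv2) and the standard library are available. Lean on these libraries where they do the work, as an engineer would, in place of code of your own. Each camera call takes 0.05 s, during which the arm holds its last target.

TASK

Push the large cardboard carton along the table into the corner of the packing fixture: one long side lying flat against the white guide rail and one end against the steel cross stop, on the side of the stop that looks to the middle of the rail. Nudge it along with the fingertips without picking it up or tipping it, leave everything else where it stands, and finish with the carton at rest.

Things in the scene. Friction and masses are not known exactly. Their poses are not given: they have to be found in the camera images.
- carton: The large filled cardboard carton with a white strip of tape across its top, loose, 80 mm (own x) by 120 mm (own y, the long side) by 60 mm high, roughly 0.3 to 0.65 kg. Origin at the centre of its underside, z up. It starts in front of the rail, on the robot's side, turned up to about 0.45 rad.
- rail: White plastic guide rail, fixed, 30 mm (x) by 400 mm (y) by 30 mm high, turned up to 0.12 rad. Origin at the centre of its underside; y runs along it; its -x face, 15 mm from the origin, looks to the robot and takes the carton's long side. A black clamp knob, 34 mm wide, sits on the rail at the end away from the stop, 185 mm from its middle, top at 54 mm.
- stop: Dark steel cross stop, fixed, 185 mm from the rail's middle, at its +y or -y end (varies). A bar 20 mm thick (y), 45 mm high, sticks out square from the rail towards the robot to 100 mm from the rail's centre line; on the rail it is 58 mm high. Origin on the table, mid-thickness, on the rail's centre line; axes parallel to the rail's. The carton's end meets its face towards the rail's middle, 10 mm from the origin.
- small_carton: Bystander: small cardboard carton, loose, 50 x 65 x 45 mm high, origin at the centre of its underside. Not the one to push.
- tub: Bystander: round white lidded tub, loose, 74 mm across, 48 mm high, origin at the centre of its underside.
- roll: Bystander: upright paper roll, loose, 110 mm across, 220 mm high, to the robot's right, origin at the centre of its underside.
- jar: Bystander: jar, loose, 70 mm across, 100 mm high, to the robot's left, origin at the centre of its underside.
- bowl: Bystander: steel bowl, loose, 104 mm across, 50 mm high, to the robot's left, origin at the centre of its underside.
- scoop: Bystander: spatula lying on the table to the robot's right, loose, along its own x, less than 50 mm high.
Mind the look-alikes: they are no part of the job. Leave any red look-alike of the carton alone. Several things look just like the stop: the one meant starts nearest to the robot's base.

How it is judged:
By the outcome, as a careful person would: the job done as asked, in the order asked, and still so for the second after the job is handed in, with the robot touching nothing.
It also fails if it takes over 45 s, if anything falls off the work surface, if the arm or the gripper's body presses on something with over 40 N, if the wrist force passes 120 N, or if a joint passes its speed limit or range.

## Working session

There is one attempt and no reset: what is moved stays moved. The work goes in short steps, Python scripts to look and compute and a tool call to move; the robot and the scene stay as the last step left them, time stands still between calls to the robot, and variables do not carry over. Pictures are saved under pics/ and viewed, and the job is handed in when it is done.

Besides the shell and the picture viewer there is one more tool, called after ">>>" by a JSON object that holds its "api" and its "payload", one argument or row to a line. arm_command: Moves the arm, as the interface text tells. Its arguments: {"type":"object","properties":{"plan":{"type":"array"},"squeeze":{"type":"number"}},"required":["plan"]}

```bash
ls; mkdir -p pics; cat > h.py <<'E'
from bench import *
import numpy as np, cv2
def take(n,f):
    s=snapshot(n); cv2.imwrite('pics/'+f,s['pixels'][:,:,::-1]); return s
def ray(s,p,z=0):
    E=np.array(s['extrinsics']); d=np.array([(p[0]-s['cx'])/s['fx'],-(p[1]-s['cy'])/s['fy'],-1.])
    d=E[:3,:3]@d; o=E[:3,3]; return o+d*(z-o[2])/d[2]
def proj(s,P):
    E=np.array(s['extrinsics']); c=E[:3,:3].T@(np.array(P,float)-E[:3,3])
    return [s['cx']+s['fx']*c[0]/-c[2], s['cy']-s['fy']*c[1]/-c[2]]
E
python3 - <<'E'
from h import *
s={n:take(n,n+'0.png') for n in('scene','top')}
print(sense()); print({k:v for k,v in s['top'].items() if k!='pixels'})
for n in s:
  for t in('carton','rail','stop','small_carton','tub'):
    r=pinpoint(n,t); b=recognise(n,t)
    print(n,t,[(np.round(q['pixel']).tolist(),round(q['score'],2),ray(s[n],q['pixel']).round().tolist()) for q in r],[(np.round(q['box']).tolist(),round(q['score'],2)) for q in b])
E
```

```text
pics
{'time': 0.1, 'joint_pos': array([-7.71996467e+01,  7.51271045e+00,  8.53238848e+01,  2.08155155e-03,
        8.72625269e+01, -4.89290803e+00]), 'qd': array([ 0.03488946, -0.04232955, -0.11474775, -0.01970853, -0.05614183,
       -0.0144392 ]), 'joint_efforts': array([ 1.99815928e-03, -5.70948672e+01, -5.01943874e+01, -6.97705514e-05,
        8.16082262e-03,  5.95499500e-05]), 'tool_pos': array([ 182.33549534, -571.40405668,  403.72086857]), 'tcp_rot': array([-1.79901416e+02, -1.05259093e-02,  1.76931510e+01]), 'ft_force': array([-0.96518462,  0.33827617,  0.03513303]), 'wrist_torque': array([ 0.032701  , -0.01858094,  0.03316977]), 'finger_gap': 85.44657374816627}
{'fx': 443.9958590083864, 'fy': 443.9958590083864, 'cx': 273.81236768102514, 'cy': 210.24330730581045, 'extrinsics': array([[-1.87530346e-03,  9.96778669e-01, -8.01796029e-02,
         4.59360108e+02],
       [-9.99848402e-01, -4.81027392e-04,  1.74051913e-02,
        -3.01998959e+01],
       [ 1.73105548e-02,  8.02000879e-02,  9.96628462e-01,
         1.33499955e+03],
       [ 0.00000000e+00,  0.00000000e+00,  0.0000
[... 779 characters left out ...]
carton [([270.0, 241.0], 0.81, [475.0, -43.0, 0.0]), ([287.0, 126.0], 0.68, [824.0, -95.0, 0.0])] [([272.0, 102.0, 39.0, 52.0], 0.98), ([247.0, 223.0, 42.0, 43.0], 0.79), ([305.0, 168.0, 11.0, 41.0], 0.46)]
top rail [([247.0, 176.0], 0.83, [671.0, 27.0, 0.0])] [([186.0, 170.0, 119.0, 13.0], 0.76)]
top stop [([213.0, 106.0], 0.97, [886.0, 132.0, 0.0]), ([310.0, 175.0], 0.89, [673.0, -165.0, 0.0])] [([306.0, 168.0, 10.0, 41.0], 0.78), ([200.0, 98.0, 19.0, 45.0], 0.71)]
top small_carton [([194.0, 252.0], 0.62, [442.0, 185.0, 0.0])] [([177.0, 240.0, 24.0, 21.0], 0.71)]
top tub [([327.0, 249.0], 0.94, [449.0, -213.0, 0.0])] [([317.0, 237.0, 26.0, 27.0], 0.84), ([183.0, 170.0, 121.0, 16.0], 0.23)]
```

View pics/top0.png

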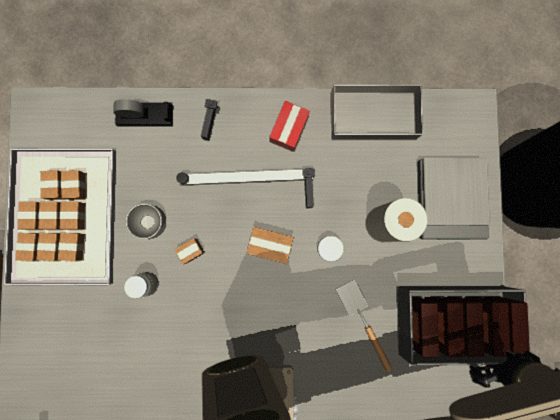

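View pics/scene0.png

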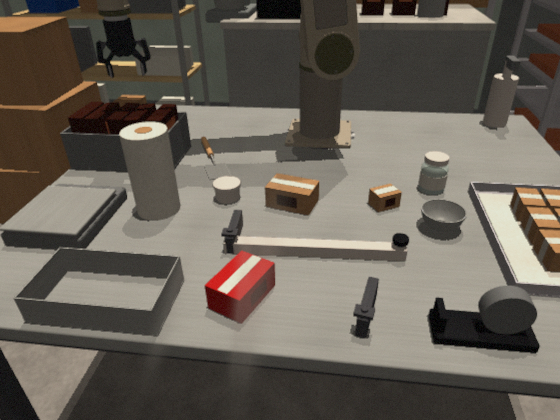

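```bash
python3 - <<'E'
import cv2
a=cv2.imread('pics/top0.png')[155:275,165:345]
cv2.imwrite('pics/top0z.png',cv2.resize(a,None,fx=4.4,fy=4.4,interpolation=cv2.INTER_CUBIC))
E
```

```text
(no output)
```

View pics/top0z.png

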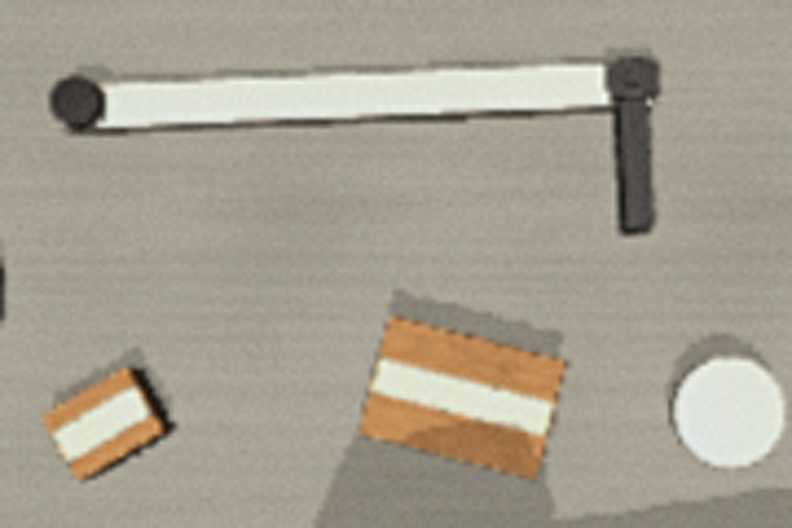

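```bash
cat >> h.py <<'E'
def z2p(q): return [165+(q[0]+.5)/4.4-.5,155+(q[1]+.5)/4.4-.5]
E
python3 - <<'E'
from h import *
s=snapshot('top')
c=[ray(s,z2p(q),60)[:2] for q in((397,317),(566,359),(537,479),(361,435))]
c=np.array(c);print(c.round(1),c.mean(0))
for i in range(4): d=c[(i+1)%4]-c[i];print(np.linalg.norm(d).round(1),np.degrees(np.arctan2(d[1],d[0])).round(1))
k=ray(s,z2p((77,101)),54);t=ray(s,z2p((633,78)),58);print('knob,stop',k,t,np.linalg.norm(k-t))
m=(s['pixels'].min(2)>185).astype('uint8');n,l,st,ce=cv2.connectedComponentsWithStats(m)
i=l[176,247];ys,xs=np.where(l==i);xs_ok=(xs>192)&(xs<300)
P=np.array([ray(s,(x,y),30)[:2] for x,y in zip(xs[xs_ok],ys[xs_ok])])
v=cv2.fitLine(P.astype('float32'),cv2.DIST_L2,0,.01,.01).ravel();print('rail line',v, st[i])
r=recognise('top','tub');print(r[:1],[ray(s,p,48)[:2].round() for p in((330,249),)])
E
```

```text
[[ 514.7    2.1]
 [ 487.2 -108.1]
 [ 409.4  -88.9]
 [ 438.1   25.3]] [462.3427642  -42.39273724]
113.6 -104.0
80.1 166.1
117.7 75.9
80.0 -16.9
knob,stop [657.66565603 213.37222534  54.        ] [ 672.692484   -153.59276421   58.        ] 367.2943085860954
rail line [ 4.3750815e-02 -9.9904245e-01  6.6556171e+02  2.9473398e+01] [ 188  170  115   14 1049]
[{'box': [317.5, 238.3, 25.0, 26.5], 'score': 0.6}] [array([ 450., -215.])]
```

```bash
cat >> h.py <<'E'
RO=np.array([665.3,29.7]);RY=np.radians(2.45)
RR=np.array([[np.cos(RY),-np.sin(RY)],[np.sin(RY),np.cos(RY)]])
w2r=lambda p:RR.T@(np.array(p[:2])-RO)
r2w=lambda p:RO+RR@np.array(p[:2])
def rel(cmd,tgt):  # (x,y,z,yaw) world, tool down
    a=np.radians(cmd[3]);d=np.array(tgt[:3])-cmd[:3]
    return dict(dx=d[0]*np.cos(a)+d[1]*np.sin(a),dy=d[0]*np.sin(a)-d[1]*np.cos(a),dz=-d[2],wz=-np.radians(tgt[3]-cmd[3]))
def ap(cmd,m):
    a=np.radians(cmd[3]);x,y=m.get('dx',0),m.get('dy',0)
    return (cmd[0]+x*np.cos(a)+y*np.sin(a),cmd[1]+x*np.sin(a)-y*np.cos(a),cmd[2]-m.get('dz',0),cmd[3]-np.degrees(m.get('wz',0)))
E
python3 - <<'E'
from h import *
c=(182.37,-571.62,404.69,17.693)
print(w2r((462.3,-42.4)),w2r((380,-45)),w2r((450,-215)))
print(rel(c,(375,-45,320,2.45)))
E
```

```text
[-205.89653638  -63.35634387] [-288.23245006  -62.43584494] [-225.56351788 -235.27277658]
{'dx': np.float64(343.5669312189343), 'dy': np.float64(-443.1666786580463), 'dz': np.float64(84.69), 'wz': np.float64(0.2660405378814957)}
```

>>> {"api": "arm_command", "payload": {
  "plan": [
    {"dx": 344, "dy": -443, "dz": 0, "wz": 0.266, "jaw": 0.5},
    {"dx": 344, "dy": -443, "dz": 0, "wz": 0.266, "jaw": 0.5},
    {"dx": 344, "dy": -443, "dz": 0, "wz": 0.266, "jaw": 0.5},
    {"dx": 344, "dy": -443, "dz": 0, "wz": 0.266, "jaw": 0.5},
    {"dx": 344, "dy": -443, "dz": 0, "wz": 0.266, "jaw": 0.5},
    {"dx": 344, "dy": -443, "dz": 0, "wz": 0.266, "jaw": 0.5},
    {"dx": 344, "dy": -443, "dz": 0, "wz": 0.266, "jaw": 0.5},
    {"dx": 344, "dy": -443, "dz": 0, "wz": 0.266, "jaw": 0.5},
    {"dx": 344, "dy": -443, "dz": 0, "wz": 0.266, "jaw": 0.5},
    {"dx": 344, "dy": -443, "dz": 0, "wz": 0.266, "jaw": 0.5},
    {"dx": 344, "dy": -443, "dz": 0, "wz": 0.266, "jaw": 0.5},
    {"dx": 344, "dy": -443, "dz": 0, "wz": 0.266, "jaw": 0.5}
  ]
}}

```text
invalid input
```

>>> {"api": "arm_command", "payload": {
  "plan": [
    {"jaw": 0.5, "dx": 29.0, "dy": -37.0, "dz": 0.0, "wx": 0.0, "wy": 0.0, "wz": 0.02}
  ]
}}

```text
time: 1.3
tool_pos: [197.3, -529.8, 402.7]
tcp_rot: [-179.9, 0.1, 16.4]
ft_force: [1.3, 1.1, 0.2]
finger_gap: 73.5
```

```bash
python3 - <<'E'
from h import *
c=ap((182.37,-571.62,404.69,17.693),dict(dx=29,dy=-37,wz=.02));print(c)
print(rel(c,(375,-45,404.69,2.45)))
E
```

```text
(np.float64(198.75334318818187), np.float64(-527.55656770089), 404.69, np.float64(16.547084409738353))
{'dx': np.float64(306.38122790135503), 'dy': np.float64(-412.37636724024856), 'dz': np.float64(-0.0), 'wz': np.float64(0.24604053788149566)}
```

>>> {"api": "arm_command", "payload": {
  "plan": [
    {"jaw": 0.5, "dx": 306, "dy": -412, "dz": 0, "wx": 0, "wy": 0, "wz": 0.246},
    {"jaw": 0.5, "dx": 306, "dy": -412, "dz": 0, "wx": 0, "wy": 0, "wz": 0.246},
    {"jaw": 0.5, "dx": 306, "dy": -412, "dz": 0, "wx": 0, "wy": 0, "wz": 0.246},
    {"jaw": 0.5, "dx": 306, "dy": -412, "dz": 0, "wx": 0, "wy": 0, "wz": 0.246},
    {"jaw": 0.5, "dx": 306, "dy": -412, "dz": 0, "wx": 0, "wy": 0, "wz": 0.246},
    {"jaw": 0.5, "dx": 306, "dy": -412, "dz": 0, "wx": 0, "wy": 0, "wz": 0.246},
    {"jaw": 0.5, "dx": 306, "dy": -412, "dz": 0, "wx": 0, "wy": 0, "wz": 0.246},
    {"jaw": 0.5, "dx": 306, "dy": -412, "dz": 0, "wx": 0, "wy": 0, "wz": 0.246},
    {"jaw": 0.5, "dx": 306, "dy": -412, "dz": 0, "wx": 0, "wy": 0, "wz": 0.246},
    {"jaw": 0.5, "dx": 306, "dy": -412, "dz": 0, "wx": 0, "wy": 0, "wz": 0.246},
    {"jaw": 0.5, "dx": 306, "dy": -412, "dz": 0, "wx": 0, "wy": 0, "wz": 0.246},
    {"jaw": 0.5, "dx": 306, "dy": -412, "dz": 0, "wx": 0, "wy": 0, "wz": 0.246}
  ]
}}

```text
time: 2.5
tool_pos: [375.1, -43.4, 404.9]
tcp_rot: [-180.0, -0.0, 2.7]
ft_force: [-0.4, -0.6, -0.5]
finger_gap: 42.6
```

>>> {"api": "arm_command", "payload": {
  "plan": [
    {"jaw": 0.5, "dx": 0, "dy": 0, "dz": 50, "wx": 0, "wy": 0, "wz": 0},
    {"jaw": 0.5, "dx": 0, "dy": 0, "dz": 100, "wx": 0, "wy": 0, "wz": 0},
    {"jaw": 0.5, "dx": 0, "dy": 0, "dz": 150, "wx": 0, "wy": 0, "wz": 0},
    {"jaw": 0.5, "dx": 0, "dy": 0, "dz": 190, "wx": 0, "wy": 0, "wz": 0},
    {"jaw": 0.5, "dx": 0, "dy": 0, "dz": 212, "wx": 0, "wy": 0, "wz": 0},
    {"jaw": 0.5, "dx": 0, "dy": 0, "dz": 220, "wx": 0, "wy": 0, "wz": 0},
    {"jaw": 0.5, "dx": 0, "dy": 0, "dz": 220, "wx": 0, "wy": 0, "wz": 0}
  ]
}}

```text
time: 3.2
tool_pos: [374.2, -46.2, 184.1]
tcp_rot: [-180.0, 0.1, 2.4]
ft_force: [0.0, 1.1, -0.5]
finger_gap: 42.8
```

```bash
python3 - <<'E'
from h import *
s=take('scene','s1.png');take('top','t1.png');print(sense()['tool_pos'])
a=s['pixels'][130:290,180:440,::-1];cv2.imwrite('pics/s1z.png',cv2.resize(a,None,fx=3,fy=3,interpolation=2))
E
```

```text
[375.52420235 -46.20368012 186.12136017]
```

View pics/s1z.png

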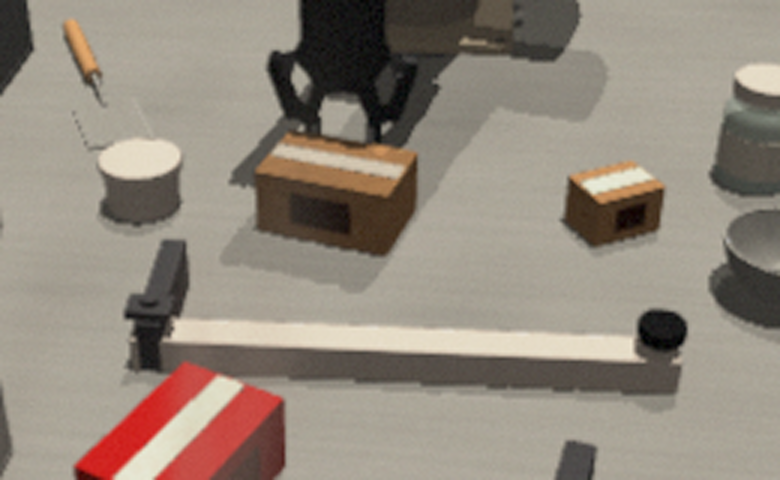

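>>> {"api": "arm_command", "payload": {
  "plan": [
    {"jaw": 0.5, "dx": 15, "dy": 0, "dz": 0, "wx": 0, "wy": 0, "wz": 0},
    {"jaw": 0.5, "dx": 24, "dy": 0, "dz": 0, "wx": 0, "wy": 0, "wz": 0},
    {"jaw": 0.5, "dx": 32, "dy": 0, "dz": 0, "wx": 0, "wy": 0, "wz": 0},
    {"jaw": 0.5, "dx": 40, "dy": 0, "dz": 0, "wx": 0, "wy": 0, "wz": 0},
    {"jaw": 0.5, "dx": 48, "dy": 0, "dz": 0, "wx": 0, "wy": 0, "wz": 0},
    {"jaw": 0.5, "dx": 56, "dy": 0, "dz": 0, "wx": 0, "wy": 0, "wz": 0},
    {"jaw": 0.5, "dx": 64, "dy": 0, "dz": 0, "wx": 0, "wy": 0, "wz": 0},
    {"jaw": 0.5, "dx": 72, "dy": 0, "dz": 0, "wx": 0, "wy": 0, "wz": 0},
    {"jaw": 0.5, "dx": 80, "dy": 0, "dz": 0, "wx": 0, "wy": 0, "wz": 0},
    {"jaw": 0.5, "dx": 85, "dy": 0, "dz": 0, "wx": 0, "wy": 0, "wz": 0},
    {"jaw": 0.5, "dx": 85, "dy": 0, "dz": 0, "wx": 0, "wy": 0, "wz": 0}
  ]
}}

```text
time: 4.4
tool_pos: [460.5, -41.8, 184.9]
tcp_rot: [180.0, -0.1, 2.5]
ft_force: [-0.8, -0.1, -0.2]
finger_gap: 42.7
```

```bash
python3 - <<'E'
from h import *
s=take('top','t2.png');print(sense()['tool_pos'])
a=s['pixels'][155:305,165:345,::-1];cv2.imwrite('pics/t2z.png',cv2.resize(a,None,fx=4,fy=4,interpolation=2))
a=take('scene','s2.png')['pixels'][130:290,180:440,::-1];cv2.imwrite('pics/s2z.png',cv2.resize(a,None,fx=3,fy=3,interpolation=2))
E
```

```text
[460.25764563 -41.78832962 184.87149512]
```

View pics/t2z.png

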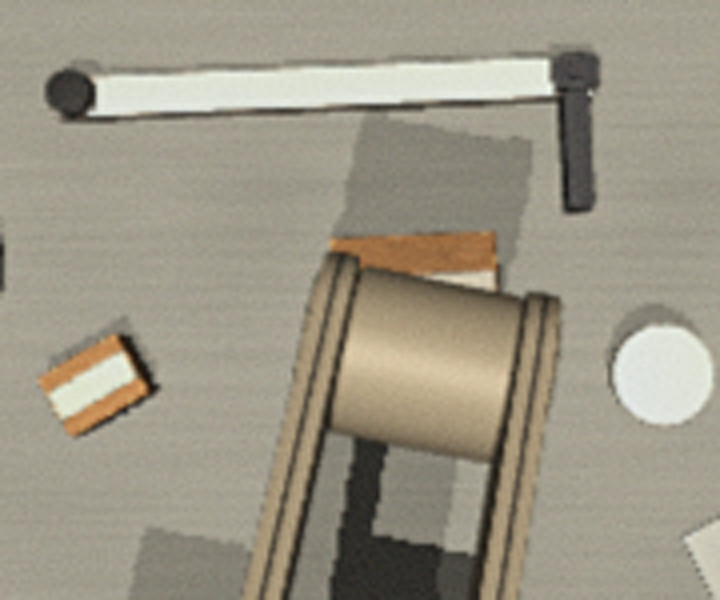

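View pics/s2z.png

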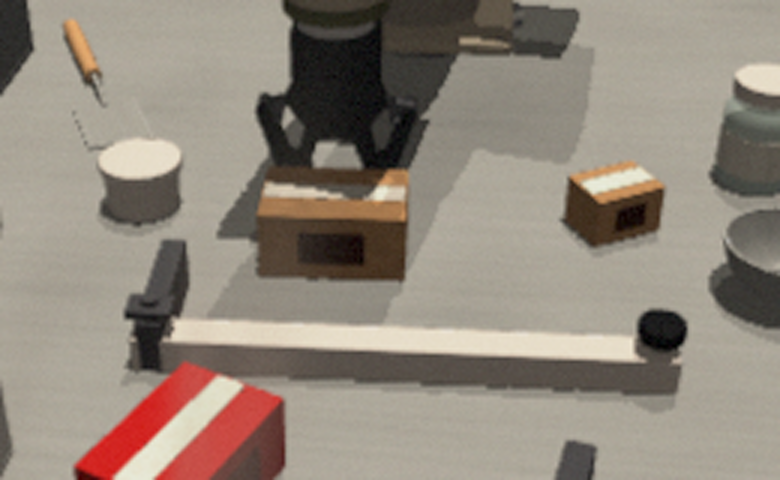

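```bash
python3 - <<'E'
from h import *
s=snapshot('top')
for q in((332,241),(496,233)):
  print(w2r(ray(s,(165+(q[0]+.5)/4-.5,155+(q[1]+.5)/4-.5),60)).round(1))
print(w2r(sense()['tool_pos']))
E
```

```text
[-116.9   -1.8]
[-116.2 -120. ]
[-208.27594454  -62.66906751]
```

>>> {"api": "arm_command", "payload": {
  "plan": [
    {"jaw": 0.5, "dx": 8, "dy": 0, "dz": 0, "wx": 0, "wy": 0, "wz": 0},
    {"jaw": 0.5, "dx": 17, "dy": 0, "dz": 0, "wx": 0, "wy": 0, "wz": 0},
    {"jaw": 0.5, "dx": 26, "dy": 0, "dz": 0, "wx": 0, "wy": 0, "wz": 0},
    {"jaw": 0.5, "dx": 35, "dy": 0, "dz": 0, "wx": 0, "wy": 0, "wz": 0},
    {"jaw": 0.5, "dx": 44, "dy": 0, "dz": 0, "wx": 0, "wy": 0, "wz": 0},
    {"jaw": 0.5, "dx": 53, "dy": 0, "dz": 0, "wx": 0, "wy": 0, "wz": 0},
    {"jaw": 0.5, "dx": 62, "dy": 0, "dz": 0, "wx": 0, "wy": 0, "wz": 0},
    {"jaw": 0.5, "dx": 71, "dy": 0, "dz": 0, "wx": 0, "wy": 0, "wz": 0},
    {"jaw": 0.5, "dx": 79, "dy": 0, "dz": 0, "wx": 0, "wy": 0, "wz": 0},
    {"jaw": 0.5, "dx": 85, "dy": 0, "dz": 0, "wx": 0, "wy": 0, "wz": 0},
    {"jaw": 0.5, "dx": 88, "dy": 0, "dz": 0, "wx": 0, "wy": 0, "wz": 0},
    {"jaw": 0.5, "dx": 88, "dy": 0, "dz": 0, "wx": 0, "wy": 0, "wz": 0}
  ]
}}

```text
time: 5.75
tool_pos: [548.1, -38.1, 184.8]
tcp_rot: [180.0, -0.1, 2.5]
ft_force: [0.0, 0.6, -0.3]
finger_gap: 42.7
```

>>> {"api": "arm_command", "payload": {
  "plan": [
    {"jaw": 0.5, "dx": -20, "dy": 0, "dz": 0, "wx": 0, "wy": 0, "wz": 0},
    {"jaw": 0.5, "dx": -40, "dy": 0, "dz": -20, "wx": 0, "wy": 0, "wz": 0},
    {"jaw": 0.5, "dx": -40, "dy": 0, "dz": -65, "wx": 0, "wy": 0, "wz": 0},
    {"jaw": 0.5, "dx": -40, "dy": 0, "dz": -110, "wx": 0, "wy": 0, "wz": 0},
    {"jaw": 0.5, "dx": -10, "dy": -35, "dz": -120, "wx": 0, "wy": 0, "wz": -0.14},
    {"jaw": 0.5, "dx": 20, "dy": -70, "dz": -120, "wx": 0, "wy": 0, "wz": -0.28},
    {"jaw": 0.5, "dx": 51, "dy": -108, "dz": -120, "wx": 0, "wy": 0, "wz": -0.42},
    {"jaw": 0.5, "dx": 51, "dy": -108, "dz": -120, "wx": 0, "wy": 0, "wz": -0.56},
    {"jaw": 0.5, "dx": 51, "dy": -108, "dz": -120, "wx": 0, "wy": 0, "wz": -0.7},
    {"jaw": 0.5, "dx": 51, "dy": -108, "dz": -120, "wx": 0, "wy": 0, "wz": -0.84},
    {"jaw": 0.5, "dx": 51, "dy": -108, "dz": -120, "wx": 0, "wy": 0, "wz": -0.98},
    {"jaw": 0.5, "dx": 51, "dy": -108, "dz": -120, "wx": 0, "wy": 0, "wz": -1.12}
  ]
}}

```text
time: 6.95
tool_pos: [594.1, 72.1, 305.2]
tcp_rot: [179.9, -0.0, 67.0]
ft_force: [-0.2, 0.2, -0.7]
finger_gap: 42.6
```

```bash
python3 - <<'E'
from h import *
st=sense();print(st['tool_pos'],st['tcp_rot'],w2r(st['tool_pos']))
s=take('top','t3.png')
a=s['pixels'][155:305,165:345,::-1];cv2.imwrite('pics/t3z.png',cv2.resize(a,None,fx=4,fy=4,interpolation=2))
a=take('scene','s3.png')['pixels'][130:290,180:440,::-1];cv2.imwrite('pics/s3z.png',cv2.resize(a,None,fx=3,fy=3,interpolation=2))
E
```

```text
[594.14724201  72.12582948 305.15903596] [ 1.79918280e+02 -4.64131657e-02  6.69589013e+01] [-69.27411799  45.42865343]
```

View pics/t3z.png

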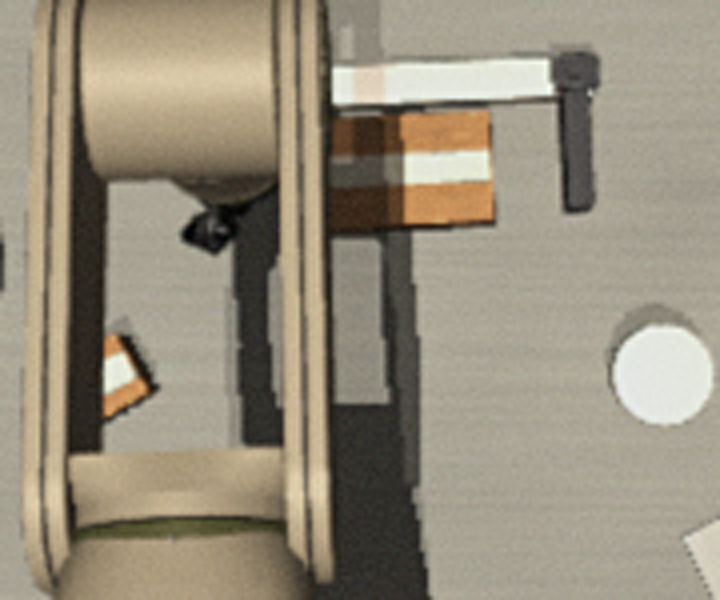

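View pics/s3z.png

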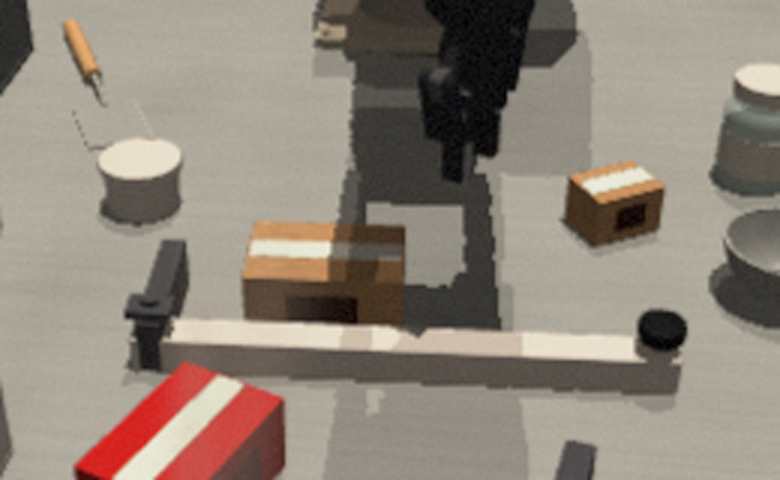

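```bash
python3 - <<'E'
from h import *
s=snapshot('top')
for q in((490.5,110),(494.5,222)):
  print(w2r(ray(s,(165+(q[0]+.5)/4-.5,155+(q[1]+.5)/4-.5),60)).round(1))
from math import *
r=r2w((-68,42));print(rel((594.3,72.1,305.5,66.8),(r[0],r[1],184.7,92.45)))
E
```

```text
[ -26.8 -120.2]
[-108.2 -119.3]
{'dx': np.float64(-2.575683428138226), 'dy': np.float64(2.4821496662878815), 'dz': np.float64(120.80000000000001), 'wz': np.float64(-0.44767695313654565)}
```

>>> {"api": "arm_command", "payload": {
  "plan": [
    {"jaw": 0.5, "dx": -2.5, "dy": 2.5, "dz": 0, "wx": 0, "wy": 0, "wz": -0.14},
    {"jaw": 0.5, "dx": -2.5, "dy": 2.5, "dz": 0, "wx": 0, "wy": 0, "wz": -0.28},
    {"jaw": 0.5, "dx": -2.5, "dy": 2.5, "dz": 20, "wx": 0, "wy": 0, "wz": -0.42},
    {"jaw": 0.5, "dx": -2.5, "dy": 2.5, "dz": 60, "wx": 0, "wy": 0, "wz": -0.448},
    {"jaw": 0.5, "dx": -2.5, "dy": 2.5, "dz": 95, "wx": 0, "wy": 0, "wz": -0.448},
    {"jaw": 0.5, "dx": -2.5, "dy": 2.5, "dz": 115, "wx": 0, "wy": 0, "wz": -0.448},
    {"jaw": 0.5, "dx": -2.5, "dy": 2.5, "dz": 120, "wx": 0, "wy": 0, "wz": -0.448},
    {"jaw": 0.5, "dx": -2.5, "dy": 2.5, "dz": 120, "wx": 0, "wy": 0, "wz": -0.448}
  ]
}}

```text
time: 7.9
tool_pos: [595.0, 68.7, 184.3]
tcp_rot: [-179.9, -0.0, 92.2]
ft_force: [0.1, 0.1, -0.6]
finger_gap: 42.8
```

```bash
python3 - <<'E'
from h import *
st=sense();print(st['tool_pos'],st['tcp_rot'],w2r(st['tool_pos']))
E
```

```text
[595.01368961  68.72259788 184.27347782] [-1.79937775e+02 -4.82267493e-03  9.21530133e+01] [-68.55394217  41.99149421]
```

>>> {"api": "arm_command", "payload": {
  "plan": [
    {"jaw": 0.5, "dx": -15, "dy": 0, "dz": 0, "wx": 0, "wy": 0, "wz": 0},
    {"jaw": 0.5, "dx": -26, "dy": 0, "dz": 0, "wx": 0, "wy": 0, "wz": 0},
    {"jaw": 0.5, "dx": -34, "dy": 0, "dz": 0, "wx": 0, "wy": 0, "wz": 0},
    {"jaw": 0.5, "dx": -42, "dy": 0, "dz": 0, "wx": 0, "wy": 0, "wz": 0},
    {"jaw": 0.5, "dx": -50, "dy": 0, "dz": 0, "wx": 0, "wy": 0, "wz": 0},
    {"jaw": 0.5, "dx": -58, "dy": 0, "dz": 0, "wx": 0, "wy": 0, "wz": 0},
    {"jaw": 0.5, "dx": -66, "dy": 0, "dz": 0, "wx": 0, "wy": 0, "wz": 0},
    {"jaw": 0.5, "dx": -72, "dy": 0, "dz": 0, "wx": 0, "wy": 0, "wz": 0},
    {"jaw": 0.5, "dx": -76, "dy": 0, "dz": 0, "wx": 0, "wy": 0, "wz": 0},
    {"jaw": 0.5, "dx": -78, "dy": 0, "dz": 0, "wx": 0, "wy": 0, "wz": 0},
    {"jaw": 0.5, "dx": -79, "dy": 0, "dz": 0, "wx": 0, "wy": 0, "wz": 0},
    {"jaw": 0.5, "dx": -80, "dy": 0, "dz": 0, "wx": 0, "wy": 0, "wz": 0}
  ]
}}

```text
time: 9.1
tool_pos: [598.4, -11.1, 184.6]
tcp_rot: [-180.0, -0.0, 92.3]
ft_force: [0.3, 4.8, 1.3]
finger_gap: 42.6
```

```bash
python3 - <<'E'
from h import *
st=sense();print(st['tool_pos'],st['tcp_rot'],w2r(st['tool_pos']),st['ft_force'])
s=take('top','t4.png')
a=s['pixels'][155:305,165:345,::-1];cv2.imwrite('pics/t4z.png',cv2.resize(a,None,fx=4,fy=4,interpolation=2))
a=take('scene','s4.png')['pixels'][170:290,200:400,::-1];cv2.imwrite('pics/s4z.png',cv2.resize(a,None,fx=4,fy=4,interpolation=2))
E
```

```text
[598.37402327 -11.07598272 184.61747913] [-1.79989595e+02 -7.57982896e-03  9.23011474e+01] [-68.60787293 -37.877789  ] [0.30331428 4.76483162 1.30947284]
```

View pics/t4z.png

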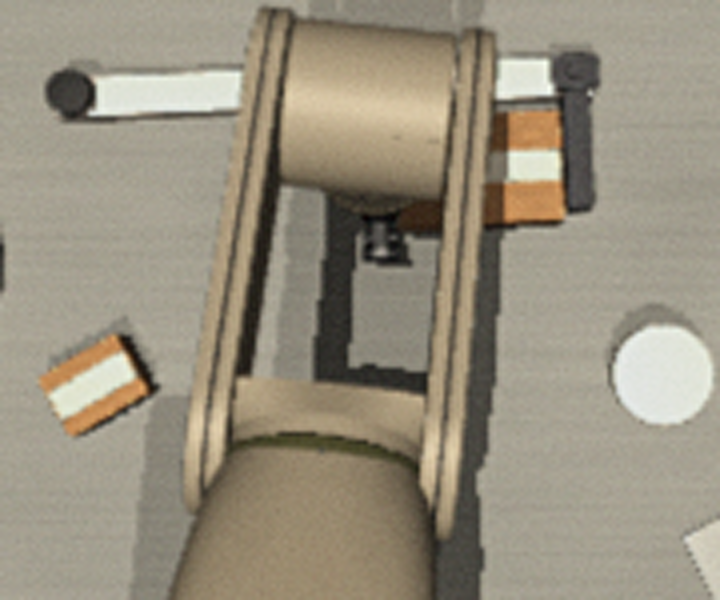

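View pics/s4z.png

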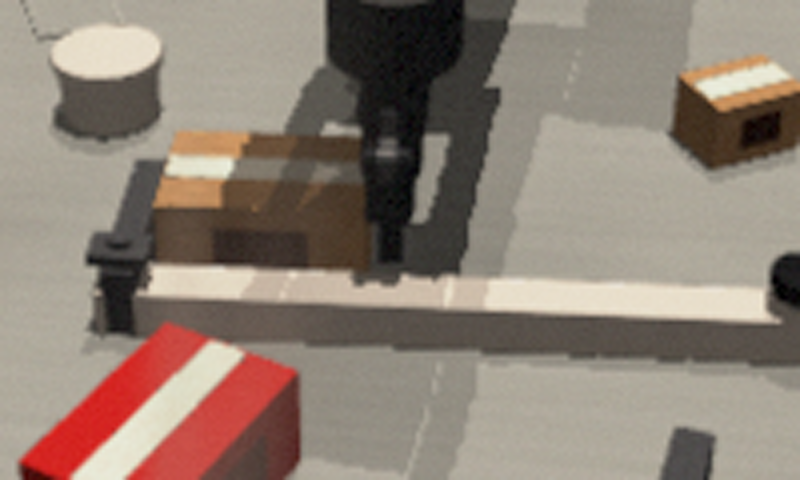

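>>> {"api": "arm_command", "payload": {
  "plan": [
    {"jaw": 0.5, "dx": -1, "dy": 0, "dz": 0, "wx": 0, "wy": 0, "wz": 0},
    {"jaw": 0.5, "dx": -2, "dy": 0, "dz": 0, "wx": 0, "wy": 0, "wz": 0},
    {"jaw": 0.5, "dx": -3, "dy": 0, "dz": 0, "wx": 0, "wy": 0, "wz": 0}
  ]
}}

```text
time: 9.5
tool_pos: [598.5, -14.2, 184.6]
tcp_rot: [-180.0, 0.0, 92.3]
ft_force: [-0.6, 4.3, 1.6]
finger_gap: 42.5
```

>>> {"api": "arm_command", "payload": {
  "plan": [
    {"jaw": 0.5, "dx": -1, "dy": 0, "dz": 0, "wx": 0, "wy": 0, "wz": 0},
    {"jaw": 0.5, "dx": -2, "dy": 0, "dz": 0, "wx": 0, "wy": 0, "wz": 0},
    {"jaw": 0.5, "dx": -3, "dy": 0, "dz": 0, "wx": 0, "wy": 0, "wz": 0}
  ]
}}

```text
time: 9.8
tool_pos: [598.4, -15.6, 184.6]
tcp_rot: [-180.0, -0.2, 92.3]
ft_force: [-3.3, 18.2, 4.3]
finger_gap: 42.9
```

>>> {"api": "arm_command", "payload": {
  "plan": [
    {"jaw": 0.5, "dx": 15, "dy": 0, "dz": 0, "wx": 0, "wy": 0, "wz": 0},
    {"jaw": 0.5, "dx": 30, "dy": 0, "dz": -30, "wx": 0, "wy": 0, "wz": 0},
    {"jaw": 0.5, "dx": 30, "dy": 0, "dz": -75, "wx": 0, "wy": 0, "wz": 0.14},
    {"jaw": 0.5, "dx": 30, "dy": 0, "dz": -120, "wx": 0, "wy": 0, "wz": 0.28},
    {"jaw": 0.5, "dx": 0, "dy": -30, "dz": -120, "wx": 0, "wy": 0, "wz": 0.42},
    {"jaw": 0.5, "dx": -30, "dy": -60, "dz": -120, "wx": 0, "wy": 0, "wz": 0.56},
    {"jaw": 0.5, "dx": -60, "dy": -81, "dz": -120, "wx": 0, "wy": 0, "wz": 0.7},
    {"jaw": 0.5, "dx": -71, "dy": -81, "dz": -120, "wx": 0, "wy": 0, "wz": 0.84},
    {"jaw": 0.5, "dx": -71, "dy": -81, "dz": -120, "wx": 0, "wy": 0, "wz": 0.98},
    {"jaw": 0.5, "dx": -71, "dy": -81, "dz": -120, "wx": 0, "wy": 0, "wz": 1.12},
    {"jaw": 0.5, "dx": -71, "dy": -81, "dz": -120, "wx": 0, "wy": 0, "wz": 1.26},
    {"jaw": 0.5, "dx": -71, "dy": -81, "dz": -120, "wx": 0, "wy": 0, "wz": 1.4}
  ]
}}

```text
time: 11.0
tool_pos: [520.4, -91.7, 304.6]
tcp_rot: [179.9, 0.0, 11.7]
ft_force: [-0.1, 0.5, 1.0]
finger_gap: 42.1
```

```bash
python3 - <<'E'
from h import *
st=sense();print(st['tool_pos'],st['tcp_rot'],w2r(st['tool_pos']),st['ft_force'])
r=r2w((-150,-115));p=st['tool_pos'];print(rel((*p,st['tcp_rot'][2]),(r[0],r[1],184.7,2.45)))
a=take('scene','s5.png')['pixels'][170:290,200:400,::-1];cv2.imwrite('pics/s5z.png',cv2.resize(a,None,fx=4,fy=4,interpolation=2))
E
```

```text
[520.40665393 -91.69496359 304.55585083] [1.79936175e+02 3.14707352e-02 1.17052519e+01] [-149.95023565 -115.09016356] [-0.14532027  0.54880769  0.97112741]
{'dx': np.float64(-0.03461522258591939), 'dy': np.float64(-0.09699353276601502), 'dz': np.float64(119.85585082503331), 'wz': np.float64(0.16153461807047378)}
```

View pics/s5z.png

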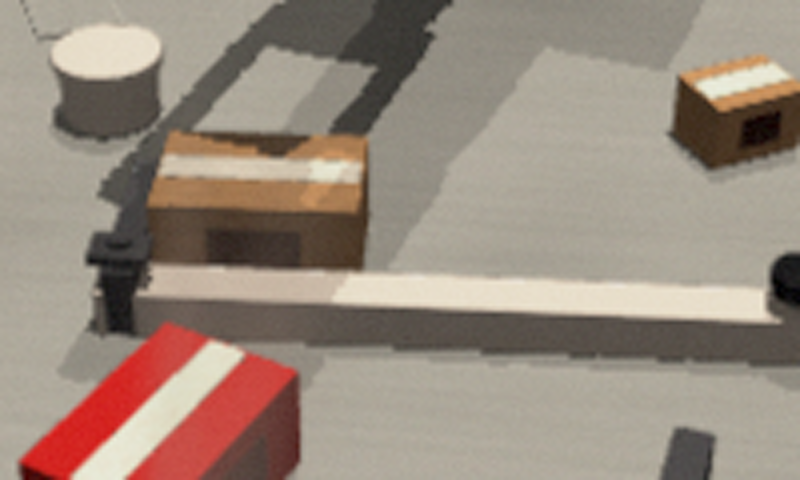

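Carton still upright beside the stop. Descend, then push towards the rail.

>>> {"api": "arm_command", "payload": {
  "plan": [
    {"jaw": 0.5, "dx": 0, "dy": 0, "dz": 0, "wx": 0, "wy": 0, "wz": 0.12},
    {"jaw": 0.5, "dx": 0, "dy": 0, "dz": 40, "wx": 0, "wy": 0, "wz": 0.162},
    {"jaw": 0.5, "dx": 0, "dy": 0, "dz": 80, "wx": 0, "wy": 0, "wz": 0.162},
    {"jaw": 0.5, "dx": 0, "dy": 0, "dz": 110, "wx": 0, "wy": 0, "wz": 0.162},
    {"jaw": 0.5, "dx": 0, "dy": 0, "dz": 120, "wx": 0, "wy": 0, "wz": 0.162},
    {"jaw": 0.5, "dx": 0, "dy": 0, "dz": 120, "wx": 0, "wy": 0, "wz": 0.162}
  ]
}}

```text
time: 11.65
tool_pos: [519.7, -91.2, 183.2]
tcp_rot: [-180.0, 0.2, 2.9]
ft_force: [-0.7, 0.2, -0.0]
finger_gap: 42.6
```

>>> {"api": "arm_command", "payload": {
  "plan": [
    {"jaw": 0.5, "dx": 12, "dy": 0, "dz": 0, "wx": 0, "wy": 0, "wz": 0},
    {"jaw": 0.5, "dx": 22, "dy": 0, "dz": 0, "wx": 0, "wy": 0, "wz": 0},
    {"jaw": 0.5, "dx": 27, "dy": 0, "dz": 0, "wx": 0, "wy": 0, "wz": 0},
    {"jaw": 0.5, "dx": 30, "dy": 0, "dz": 0, "wx": 0, "wy": 0, "wz": 0},
    {"jaw": 0.5, "dx": 32, "dy": 0, "dz": 0, "wx": 0, "wy": 0, "wz": 0},
    {"jaw": 0.5, "dx": 34, "dy": 0, "dz": 0, "wx": 0, "wy": 0, "wz": 0},
    {"jaw": 0.5, "dx": 36, "dy": 0, "dz": 0, "wx": 0, "wy": 0, "wz": 0},
    {"jaw": 0.5, "dx": 38, "dy": 0, "dz": 0, "wx": 0, "wy": 0, "wz": 0},
    {"jaw": 0.5, "dx": 39, "dy": 0, "dz": 0, "wx": 0, "wy": 0, "wz": 0},
    {"jaw": 0.5, "dx": 40, "dy": 0, "dz": 0, "wx": 0, "wy": 0, "wz": 0}
  ]
}}

```text
time: 12.65
tool_pos: [560.3, -89.4, 184.8]
tcp_rot: [-180.0, 0.1, 2.8]
ft_force: [-5.5, 0.2, 2.3]
finger_gap: 42.8
```

```bash
python3 - <<'E'
from h import *
st=sense();print(st['tool_pos'],st['tcp_rot'],w2r(st['tool_pos']),st['ft_force'])
E
```

```text
[560.27697704 -89.44387932 184.76926169] [-1.79997108e+02  5.16894214e-02  2.80515349e+00] [-110.02012944 -114.54549511] [-5.46807551  0.17813814  2.32467571]
```

>>> {"api": "arm_command", "payload": {
  "plan": [
    {"jaw": 0.5, "dx": 1, "dy": 0, "dz": 0, "wx": 0, "wy": 0, "wz": 0},
    {"jaw": 0.5, "dx": 2, "dy": 0, "dz": 0, "wx": 0, "wy": 0, "wz": 0},
    {"jaw": 0.5, "dx": 3, "dy": 0, "dz": 0, "wx": 0, "wy": 0, "wz": 0}
  ]
}}

```text
time: 12.95
tool_pos: [563.2, -89.2, 184.7]
tcp_rot: [-180.0, 0.1, 2.8]
ft_force: [-9.6, 0.2, 5.1]
finger_gap: 42.7
```

>>> {"api": "arm_command", "payload": {
  "plan": [
    {"jaw": 0.5, "dx": 1, "dy": 0, "dz": 0, "wx": 0, "wy": 0, "wz": 0},
    {"jaw": 0.5, "dx": 2, "dy": 0, "dz": 0, "wx": 0, "wy": 0, "wz": 0},
    {"jaw": 0.5, "dx": 2, "dy": 0, "dz": 0, "wx": 0, "wy": 0, "wz": 0}
  ]
}}

```text
time: 13.25
tool_pos: [564.0, -89.0, 183.8]
tcp_rot: [-179.9, 0.3, 2.8]
ft_force: [-13.7, 0.7, 6.2]
finger_gap: 43.3
```

>>> {"api": "arm_command", "payload": {
  "plan": [
    {"jaw": 0.5, "dx": 1, "dy": 0, "dz": 0, "wx": 0, "wy": 0, "wz": 0.005},
    {"jaw": 0.5, "dx": 1, "dy": 0, "dz": 0, "wx": 0, "wy": 0, "wz": 0.005}
  ]
}}

```text
time: 13.45
tool_pos: [564.3, -88.9, 183.2]
tcp_rot: [-179.9, 0.4, 2.5]
ft_force: [-14.6, 0.1, 5.3]
finger_gap: 42.7
```

>>> {"api": "arm_command", "payload": {
  "plan": [
    {"jaw": 0.5, "dx": -10, "dy": 0, "dz": 0, "wx": 0, "wy": 0, "wz": 0},
    {"jaw": 0.5, "dx": -40, "dy": 0, "dz": 0, "wx": 0, "wy": 0, "wz": 0},
    {"jaw": 0.5, "dx": -70, "dy": 0, "dz": -40, "wx": 0, "wy": 0, "wz": 0},
    {"jaw": 0.5, "dx": -100, "dy": 0, "dz": -80, "wx": 0, "wy": 0, "wz": 0},
    {"jaw": 0.5, "dx": -140, "dy": 0, "dz": -110, "wx": 0, "wy": 0, "wz": 0},
    {"jaw": 0.5, "dx": -180, "dy": 0, "dz": -140, "wx": 0, "wy": 0, "wz": 0},
    {"jaw": 0.5, "dx": -180, "dy": 0, "dz": -140, "wx": 0, "wy": 0, "wz": 0}
  ]
}}

```text
time: 14.15
tool_pos: [385.5, -97.5, 331.4]
tcp_rot: [179.7, -0.7, 2.5]
ft_force: [1.7, -0.1, 0.1]
finger_gap: 42.8
```

```bash
python3 - <<'E'
from h import *
st=sense();print(st['tool_pos'],st['ft_force'])
a=take('top','t6.png')['pixels'][155:275,165:345,::-1];cv2.imwrite('pics/t6z.png',cv2.resize(a,None,fx=4.4,fy=4.4,interpolation=2))
a=take('scene','s6.png')['pixels'][170:290,200:400,::-1];cv2.imwrite('pics/s6z.png',cv2.resize(a,None,fx=4,fy=4,interpolation=2))
E
```

```text
[385.5033182  -97.51115216 331.42500704] [ 1.68550207 -0.06499888  0.11704983]
```

View pics/s6z.png

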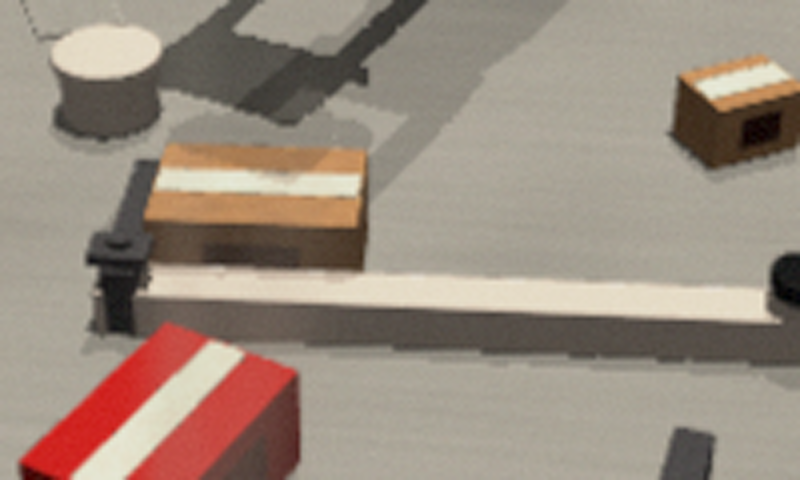

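View pics/t6z.png

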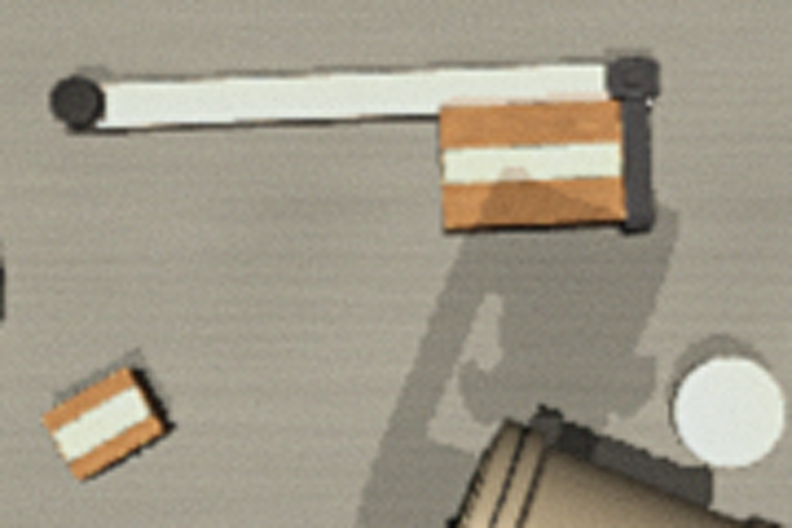

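```bash
python3 - <<'E'
from h import *
s=snapshot('top')
for q in((440,106),(622,100),(626,221),(444,230)):
  print(w2r(ray(s,z2p(q),60)).round(1))
p=s['pixels'].astype(int);m=((p[:,:,0]-p[:,:,2]>50)).astype('uint8')
m=cv2.morphologyEx(m,cv2.MORPH_CLOSE,np.ones((11,11)));n,l,st,ce=cv2.connectedComponentsWithStats(m)
i=l[193,286];print(st[i]);ct=cv2.findContours((l==i).astype('uint8'),0,2)[0][0];b=cv2.boxPoints(cv2.minAreaRect(ct))
P=np.array([w2r(ray(s,q,60)) for q in b]);print(P.round(1),P.mean(0))
E
```

```text
[-14.1 -55.1]
[ -15.1 -175.2]
[ -95.3 -173.8]
[-96.1 -54.2]
[ 265  177   42   30 1143]
[[ -14.6  -53.2]
 [ -13.8 -174.2]
 [ -94.1 -174. ]
 [ -94.7  -53.5]] [ -54.29461841 -113.73386021]
```

```bash
python3 - <<'E'
from h import *
st=sense();p=st['tool_pos'];print(p,st['tcp_rot'])
r=r2w((-58,-15));print(rel((*p,st['tcp_rot'][2]),(r[0],r[1],300,92.45)))
E
```

```text
[386.98046901 -97.10095596 325.15973539] [ 1.79946786e+02 -1.68526005e-01  2.48947879e+00]
{'dx': np.float64(225.55425295999896), 'dy': np.float64(-99.63218253775726), 'dz': np.float64(25.159735385098998), 'wz': np.float64(-1.570107291991399)}
```

>>> {"api": "arm_command", "payload": {
  "plan": [
    {"jaw": 0.7, "dx": 30, "dy": -30, "dz": 0, "wx": 0, "wy": 0, "wz": -0.14},
    {"jaw": 0.7, "dx": 60, "dy": -60, "dz": 0, "wx": 0, "wy": 0, "wz": -0.28},
    {"jaw": 0.7, "dx": 90, "dy": -99.5, "dz": 0, "wx": 0, "wy": 0, "wz": -0.42},
    {"jaw": 0.7, "dx": 120, "dy": -99.5, "dz": 0, "wx": 0, "wy": 0, "wz": -0.56},
    {"jaw": 0.7, "dx": 150, "dy": -99.5, "dz": 0, "wx": 0, "wy": 0, "wz": -0.7},
    {"jaw": 0.7, "dx": 180, "dy": -99.5, "dz": 0, "wx": 0, "wy": 0, "wz": -0.84},
    {"jaw": 0.7, "dx": 205, "dy": -99.5, "dz": 0, "wx": 0, "wy": 0, "wz": -0.98},
    {"jaw": 0.7, "dx": 225.5, "dy": -99.5, "dz": 0, "wx": 0, "wy": 0, "wz": -1.12},
    {"jaw": 0.7, "dx": 225.5, "dy": -99.5, "dz": 0, "wx": 0, "wy": 0, "wz": -1.26},
    {"jaw": 0.7, "dx": 225.5, "dy": -99.5, "dz": 0, "wx": 0, "wy": 0, "wz": -1.4},
    {"jaw": 0.7, "dx": 225.5, "dy": -99.5, "dz": 0, "wx": 0, "wy": 0, "wz": -1.54},
    {"jaw": 0.7, "dx": 225.5, "dy": -99.5, "dz": 0, "wx": 0, "wy": 0, "wz": -1.571}
  ]
}}

```text
time: 15.5
tool_pos: [608.1, 12.8, 320.6]
tcp_rot: [-179.7, -0.0, 92.9]
ft_force: [-0.1, 0.1, -0.5]
finger_gap: 25.8
```

```bash
python3 - <<'E'
from h import *
st=sense();p=st['tool_pos'];print(p,st['tcp_rot'],w2r(p))
r=r2w((-58,-18));print(rel((*p,st['tcp_rot'][2]),(r[0],r[1],185,92.45)))
E
```

```text
[608.12336416  12.84222421 320.57008366] [-1.79710811e+02 -4.87987825e-02  9.28589942e+01] [-57.84499943 -14.39820586]
{'dx': np.float64(-3.6005959478382707), 'dy': np.float64(-0.18070707277014075), 'dz': np.float64(135.57008366279433), 'wz': np.float64(0.007138295224261134)}
```

>>> {"api": "arm_command", "payload": {
  "plan": [
    {"jaw": 0.7, "dx": 0, "dy": 0, "dz": 40, "wx": 0, "wy": 0, "wz": 0.005},
    {"jaw": 0.7, "dx": 0, "dy": 0, "dz": 80, "wx": 0, "wy": 0, "wz": 0.005},
    {"jaw": 0.7, "dx": 0, "dy": 0, "dz": 115, "wx": 0, "wy": 0, "wz": 0.005},
    {"jaw": 0.7, "dx": 0, "dy": 0, "dz": 135, "wx": 0, "wy": 0, "wz": 0.005},
    {"jaw": 0.7, "dx": 0, "dy": 0, "dz": 137, "wx": 0, "wy": 0, "wz": 0.005},
    {"jaw": 0.7, "dx": 0, "dy": 0, "dz": 137, "wx": 0, "wy": 0, "wz": 0.005}
  ]
}}

```text
time: 16.1
tool_pos: [607.2, 12.7, 185.1]
tcp_rot: [-179.8, -0.0, 92.3]
ft_force: [-0.5, 0.1, 0.9]
finger_gap: 25.7
```

>>> {"api": "arm_command", "payload": {
  "plan": [
    {"jaw": 0.7, "dx": -10, "dy": 0, "dz": 0, "wx": 0, "wy": 0, "wz": 0},
    {"jaw": 0.7, "dx": -18, "dy": 0, "dz": 0, "wx": 0, "wy": 0, "wz": 0},
    {"jaw": 0.7, "dx": -22, "dy": 0, "dz": 0, "wx": 0, "wy": 0, "wz": 0},
    {"jaw": 0.7, "dx": -24, "dy": 0, "dz": 0, "wx": 0, "wy": 0, "wz": 0},
    {"jaw": 0.7, "dx": -25, "dy": 0, "dz": 0, "wx": 0, "wy": 0, "wz": 0},
    {"jaw": 0.7, "dx": -25.5, "dy": 0, "dz": 0, "wx": 0, "wy": 0, "wz": 0}
  ]
}}

```text
time: 16.7
tool_pos: [608.7, -13.4, 188.0]
tcp_rot: [180.0, -0.0, 92.2]
ft_force: [-0.1, -0.4, -0.6]
finger_gap: 25.7
```

```bash
python3 - <<'E'
from h import *
st=sense();p=st['tool_pos'];print(p,st['tcp_rot'],w2r(p),st['ft_force'])
E
```

```text
[608.66701964 -13.36039036 188.01390801] [ 1.79973295e+02 -1.96044594e-03  9.22182880e+01] [-58.42193813 -40.60010871] [-0.07888472 -0.4343408  -0.6459359 ]
```

>>> {"api": "arm_command", "payload": {
  "plan": [
    {"jaw": 0.7, "dx": -0.7, "dy": 0, "dz": 0, "wx": 0, "wy": 0, "wz": 0},
    {"jaw": 0.7, "dx": -1.4, "dy": 0, "dz": 0, "wx": 0, "wy": 0, "wz": 0},
    {"jaw": 0.7, "dx": -1.4, "dy": 0, "dz": 0, "wx": 0, "wy": 0, "wz": 0}
  ]
}}

```text
time: 17.0
tool_pos: [608.6, -14.2, 187.7]
tcp_rot: [-180.0, -0.0, 92.3]
ft_force: [-1.0, 3.4, 1.7]
finger_gap: 25.5
```

>>> {"api": "arm_command", "payload": {
  "plan": [
    {"jaw": 0.7, "dx": -0.5, "dy": 0, "dz": 0, "wx": 0, "wy": 0, "wz": 0},
    {"jaw": 0.7, "dx": -1, "dy": 0, "dz": 0, "wx": 0, "wy": 0, "wz": 0},
    {"jaw": 0.7, "dx": -1, "dy": 0, "dz": 0, "wx": 0, "wy": 0, "wz": 0}
  ]
}}

```text
time: 17.3
tool_pos: [608.7, -14.8, 187.7]
tcp_rot: [-180.0, -0.1, 92.3]
ft_force: [-1.3, 6.6, 2.2]
finger_gap: 25.3
```

>>> {"api": "arm_command", "payload": {
  "plan": [
    {"jaw": 0.7, "dx": -0.5, "dy": 0, "dz": 0, "wx": 0, "wy": 0, "wz": 0},
    {"jaw": 0.7, "dx": -1, "dy": 0, "dz": 0, "wx": 0, "wy": 0, "wz": 0},
    {"jaw": 0.7, "dx": -1, "dy": 0, "dz": 0, "wx": 0, "wy": 0, "wz": 0}
  ]
}}

```text
time: 17.6
tool_pos: [608.6, -15.1, 187.7]
tcp_rot: [-180.0, -0.1, 92.3]
ft_force: [-1.0, 10.3, 2.9]
finger_gap: 25.5
```

Force climbs without motion, so the end sits against the stop. Retreat.

>>> {"api": "arm_command", "payload": {
  "plan": [
    {"jaw": 0.7, "dx": 8, "dy": 0, "dz": 0, "wx": 0, "wy": 0, "wz": 0},
    {"jaw": 0.7, "dx": 30, "dy": 0, "dz": 0, "wx": 0, "wy": 0, "wz": 0},
    {"jaw": 0.7, "dx": 35, "dy": 0, "dz": -40, "wx": 0, "wy": 0, "wz": 0},
    {"jaw": 0.7, "dx": 35, "dy": 0, "dz": -85, "wx": 0, "wy": 0, "wz": 0},
    {"jaw": 0.7, "dx": 35, "dy": -30, "dz": -120, "wx": 0, "wy": 0, "wz": 0},
    {"jaw": 0.7, "dx": 35, "dy": -75, "dz": -130, "wx": 0, "wy": 0, "wz": 0},
    {"jaw": 0.7, "dx": 35, "dy": -120, "dz": -130, "wx": 0, "wy": 0, "wz": 0},
    {"jaw": 0.7, "dx": 35, "dy": -165, "dz": -130, "wx": 0, "wy": 0, "wz": 0},
    {"jaw": 0.7, "dx": 35, "dy": -200, "dz": -130, "wx": 0, "wy": 0, "wz": 0},
    {"jaw": 0.7, "dx": 35, "dy": -200, "dz": -130, "wx": 0, "wy": 0, "wz": 0}
  ]
}}

```text
time: 18.6
tool_pos: [403.9, 10.5, 316.5]
tcp_rot: [-179.9, 0.0, 92.2]
ft_force: [0.9, 0.3, 0.7]
finger_gap: 25.6
```

```bash
python3 - <<'E'
from h import *
print(sense()['tool_pos'])
s=take('top','t7.png')
cv2.imwrite('pics/t7z.png',cv2.resize(s['pixels'][155:275,165:345,::-1],None,fx=4.4,fy=4.4,interpolation=2))
take('scene','s7.png')
E
```

```text
[403.93015575  10.54148888 316.5361285 ]
```

View pics/t7z.png

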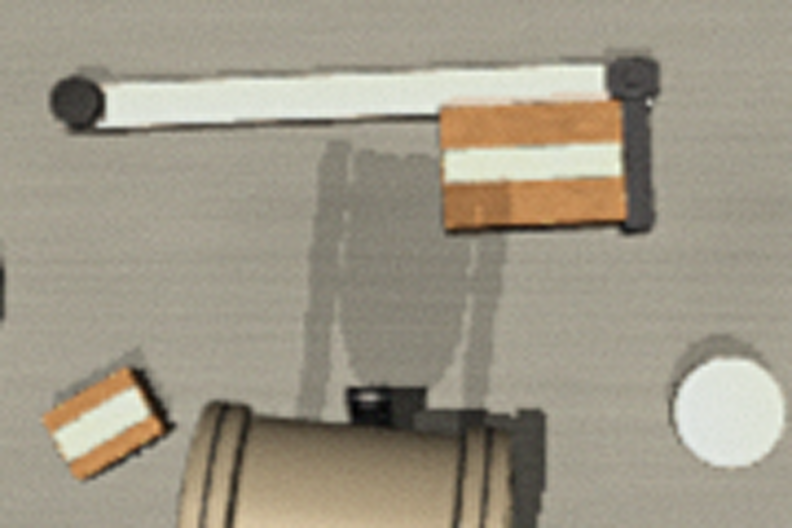

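View pics/s7.png

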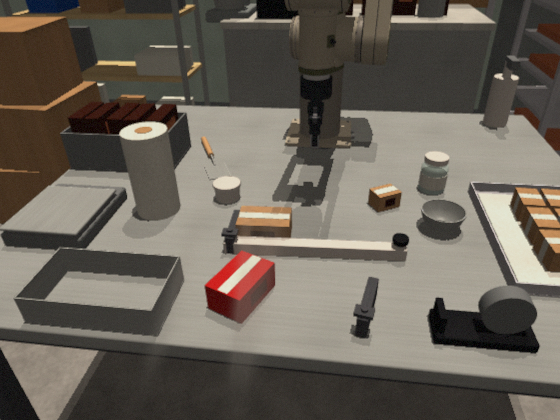

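```bash
python3 -c "
from bench import *
print(hand_in())"
```

```text
the job is handed in; nothing more can be done
None
```

The carton is in the corner of the packing fixture, with its long side against the white rail and its end against the steel stop. I handed the job in after about 19 s of the 45 s allowed.

- **Pushing:** I pushed the carton towards the rail with two fingertips, which also squared it up. I then pushed its far end along to the stop and its near side onto the rail, and finished with a light push on the end to reseat it. The carton was never gripped, and it stayed upright in every picture.
- **Contact:** The force rose with almost no further motion at both faces: about 15 N at the rail, 18 N on the first push against the stop and 10 N on the last. All of these are well under the limits.
- **Position:** Before the last push, the top camera put the carton's centre about 1 mm from the ideal spot and aligned with the rail to about 0.5°. That is within the camera's 2 mm accuracy. I did not measure again after the last push, but the final top picture shows the carton in the same place.
- **Surroundings:** The small carton and tub sit where they were in the first top picture. In the final scene view the other things also look unmoved, and the gripper is well clear of everything.

No check failed or disagreed. One move command was refused because its rows left out two of the numbers, and it moved nothing.

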